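# Gauge the fence gap of a vegetable slicer

## Task

Find the unknown gap between the slicer's fixed plate and its fence with the three gauge leaves: try the thin (yellow), then the mid (green), then the thick (red), letting each one down into the gap upright and gently, until one binds on the mouth. Leave the thickest leaf that goes in fully home, its flange flat on the two plates, standing in the gap, and put the other leaves back upright in the rack, any pocket. Do not force a leaf or the fence, and do not disturb the other things on the counter.

Things in the scene. Friction and masses are not known exactly. Their poses are not given: they have to be found in the camera images.
- slicer: white countertop vegetable slicer, fixed, 230 x 190 footprint; origin on the counter under the throat, z up. Highest parts: two upright plates, tops level at z = 120. Fixed aluminium plate at y < 0, steel fence plate at y > 0, clamped stiffly at a setting between 5.8 and 9.4 mm gap. A 4 to 10 N push on a leaf tells whether it binds; over 30 N is forcing, as is shifting the fence over 1 mm
- throat (a point): at the plates' tops (z = 120 of the slicer), in the plane of the fixed plate's face, mid-length; axes as the slicer's. The gap runs along x (80 long, 45 deep) from y = 0 to y = unknown gap; both edges have a 2 mm 45-degree lead-in. A binding leaf stops with its tongue tip at or up to 2 mm below the mouth; a fitting one goes down until its flange rests on the plates (leaf origin at z = 0)
- rack: grey block 190 (x) x 64 (y) x 45 high, fixed, origin at the centre of its underside, with three pockets 29 (x) x 17 (y), 36 deep, in a row along its x at x = -60, 0, 60
- rack_top (a point): centre of the rack's top face (the middle pocket's mouth), axes as the rack's. The leaves stand in the pockets with the flange flat on this face, in any order
- leaf_thin: thin gauge leaf, about 90 g: yellow handle 36 (x) x 16 (y), z = 6 to 46, on an aluminium flange 40 x 28 x 6, and under it a square-ended steel tongue 22 wide (x), 5 thick (y), 28 long (tip at z = -28). Origin: centre of the flange's underside; z up. Grip the handle across its 16 mm (along y)
- leaf_mid: middle gauge leaf, about 90 g: green handle 36 (x) x 16 (y), z = 6 to 46, on an aluminium flange 40 x 28 x 6, and under it a square-ended steel tongue 22 wide (x), 7.5 thick (y), 28 long (tip at z = -28). Origin: centre of the flange's underside; z up. Grip the handle across its 16 mm (along y)
- leaf_thick: thick gauge leaf, about 90 g: red handle 36 (x) x 16 (y), z = 6 to 46, on an aluminium flange 40 x 28 x 6, and under it a square-ended steel tongue 22 wide (x), 10 thick (y), 28 long (tip at z = -28). Origin: centre of the flange's underside; z up. Grip the handle across its 16 mm (along y)
- soy_bottle: amber sauce bottle with red cap, 60 dia x 190 (bystander, leave alone)
- oil_jug: white oil bottle with yellow cap, 76 dia x 210 (bystander, leave alone)
- chilli_jar: brown jar with red lid, 72 dia x 100 (bystander, leave alone)
- salt_can: blue can, 60 dia x 90 (bystander, leave alone)
- rice_bowl: white bowl, 110 dia x 55 (bystander, leave alone)
- screwdriver: screwdriver lying on the counter (bystander, leave alone)
- spanner: spanner lying on the counter (bystander, leave alone)
Things that resemble listed ones, but are neither listed nor needed, are in the scene too. There is more than one size of the leaf_thin; the one meant has the size given above.

How it is judged:
By the outcome, as a careful person would: the job done as asked, in the order asked, and still so for the second after the job is handed in, with the robot touching nothing.
It also fails if it takes over 72 s, if anything falls off the work surface, if the arm or the gripper's body presses on something with over 40 N, if the wrist force passes 120 N, or if a joint passes its speed limit or range.

## Robot

A 6-joint arm with a two-finger parallel gripper is mounted at the origin on the work surface. World frame = base frame: x ahead of the robot, y to its left, z up, the work surface at z = 0. Lengths are in m, angles in rad, forces in N, time in s.
With the tool pointing down it reaches from about 0.325 to 0.9 m from the base axis. Payload 6.1 kg.
Tool frame: the origin (TCP) lies midway between the tips of the shut fingers; the grasp point (between the pads) lies 19 mm behind it; x points along the fingers, y is the direction in which the jaws open and shut, and the axes are right-handed (so a half turn about x gives the same grasp; the last joint's range is limited). The gripper opens to 85 mm and grips with 20 to 120 N. Pads are 22 mm wide; open, the fingers measure 114 mm over their backs; the gripper's body (76 mm by 85 mm) begins 54 mm behind the grasp point. The pads swing forward as they close: fully open they stand 13 mm farther back than shut.
Start: joints at [-1.314, 0.22, 1.526, -0, 1.395, -0.126], TCP at [0.233, -0.58, 0.21] pointing down, gripper open.
Joint ranges: [-2.98, 2.98], [-0.91, 2.08], [0.09, 2.57], [-1.24, 4.39], [0.2, 2.65], [-2.68, 2.68]. Speed limits (rad/s): [2.57, 2.57, 3.01, 3.14, 3.14, 3.14].

## Interface

Orientations are given as [roll, pitch, yaw] about the fixed x, y, z axes, in that order (R = Rz(yaw) Ry(pitch) Rx(roll)).
In Python, from plant import movep, move_l, set_joints, gripper_to, hold, inverse_kinematics, observe, get_image, get_calibration, Unreachable, job_done gives the robot as it stands. Calls block until the motion is done:
- movep(position, orientation): joint-space move of the TCP to a pose.
- move_l(position, feed=0.15, rotation=None, max_force=None): straight line of the TCP; rotation=None keeps the orientation; feed is the mean speed in m/s. With max_force (N) it stops when the force on the tool has changed by that much, and returns True; else False.
- set_joints(angles): joint-space move.
- gripper_to(opening, f_grip=None): finger opening in m; f_grip is the grip in N (None keeps the last); returns when the fingers have stopped.
- hold(seconds).
- inverse_kinematics(position, orientation): joint angles nearest the present ones, or None.
- observe(): the state.
- get_image(name): name is "scene" or "top" or "wrist"; returns (picture, depth): 480x640x3 uint8, red, green, blue; 480x640 float32, m along the optical axis (not along the pixel's ray), 0 where there is no reading.
- get_calibration(name): a dict with "intrinsics" (3x3 intrinsics, pixels), "world_from_camera" (4x4, takes a point from camera to world coordinates). Camera axes: x right, y down, z forward; pixel columns grow to the right and rows downward; lengths in m; the calibration is good to about 2 mm. A picture is of the moment at which its call begins: read the wrist's pose just before it. get_calibration takes no time and is no camera call; for the wrist camera it gives the pose at the moment of the call.
A pose or a line that the arm cannot do raises Unreachable and nothing moves.
- job_done(): hands the job in, once; it reports no verdict.
The state is a dict: "time_s": time; "q": joint angles; "joint_velocities": joint speeds; "joint_torque": joint torques, N m; "eef_pos": TCP position; "tcp_rot": TCP orientation; "ft_force": force on the tool from outside, world axes, zero at the start; "torque": the same for the moment, N m; "opening": finger opening in m.
Only numpy, scipy, OpenCV 4.12 (cv2) and the standard library are available. Lean on these libraries where they do the work, as an engineer would, in place of code of your own. Each camera call takes 0.05 s, during which the arm holds its last target. There are 200 camera calls.

## Working session

There is one attempt and no reset: what is moved stays moved. The work goes in short steps, each a Python script; the robot and the scene stay as the last script left them, time stands still between calls to the robot, and variables do not carry over. Pictures are saved under pics/ and viewed, about 8 in all and at most 12, crops included, and the job is handed in when it is done.

```bash
ls; mkdir -p pics; python3 - <<'E'
from plant import *
import cv2,numpy as np
for n in("scene","top"):
    p,d=get_image(n);np.savez(n+".npz",p=p,d=d);cv2.imwrite(f"pics/{n}0.png",p[:,:,::-1])
    c=get_calibration(n);print(n,c["intrinsics"],c["world_from_camera"])
s=observe();print(s["time_s"],s["eef_pos"],s["tcp_rot"],s["opening"])
E
```

```text
pics
scene [[472.86763885   0.         324.71987213]
 [  0.         472.86763885 235.48189855]
 [  0.           0.           1.        ]] [[-0.3867529   0.54696074 -0.74246626  1.30388063]
 [ 0.92214545  0.22207635 -0.31674891  0.38041493]
 [-0.00836503 -0.80716544 -0.59026603  0.68228515]
 [ 0.          0.          0.          1.        ]]
top [[440.29947224   0.         324.34300332]
 [  0.         440.29947224 238.64354789]
 [  0.           0.           1.        ]] [[-0.01891774 -0.99337824  0.11332163  0.47810848]
 [-0.99978712  0.01972892  0.00604095  0.09944107]
 [-0.00823666 -0.11318323 -0.99353999  0.80457512]
 [ 0.          0.          0.          1.        ]]
0.1 [ 0.23327828 -0.57918536  0.20869559] [-1.70292322  1.5690064   1.82146265] 0.0855585533157223
```

View pics/scene0.png

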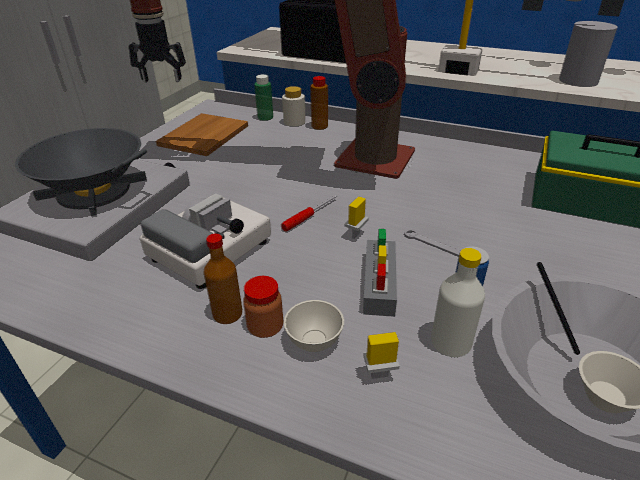

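View pics/top0.png

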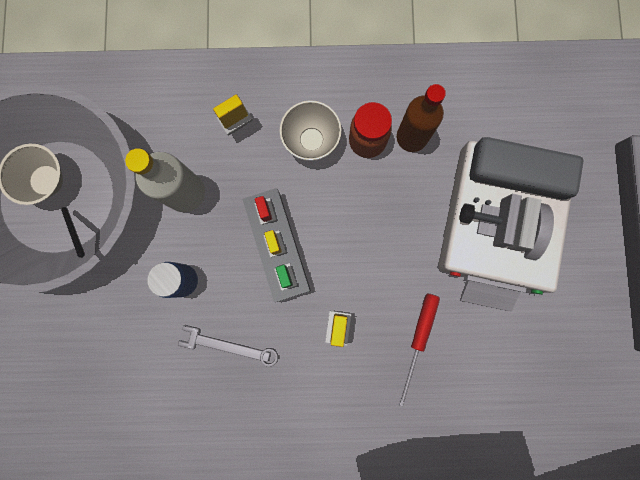

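The scene shows a rack holding red, yellow and green leaves, plus two more yellow ones on the counter. Yellow candidates in the top view are (271,242) in the rack, (339,330) and (232,115). I'll enlarge these and the slicer to compare sizes.

```bash
cat > h.py <<'E'
import numpy as np,cv2
from plant import *
def pt(n,u,v,z=None,d=None,cal=None):
    c=cal or get_calibration(n);K=c["intrinsics"];T=c["world_from_camera"]
    r=T[:3,:3]@np.linalg.inv(K)@np.array([u,v,1.]);o=T[:3,3]
    return o+r*(d if z is None else (z-o[2])/r[2])
def cloud(n,D,cal=None):
    c=cal or get_calibration(n);K=c["intrinsics"];T=c["world_from_camera"]
    v,u=np.mgrid[:480,:640];P=np.stack([u,v,np.ones_like(u)],-1)@np.linalg.inv(K).T*D[...,None]
    return P@T[:3,:3].T+T[:3,3]
def mask(p,col):
    h=cv2.cvtColor(p,cv2.COLOR_RGB2HSV);H,S,V=h[...,0],h[...,1],h[...,2]
    b={"y":(H>20)&(H<34),"g":(H>50)&(H<80),"r":(H<6)|(H>174)}[col]
    return (b&(S>150)&(V>60))
E
python3 - <<'E'
from h import *
t=np.load("top.npz");s=np.load("scene.npz")
def crop(p,x,y,w,h,W=400,H=300): return cv2.resize(p[y:y+h,x:x+w],(W,H),interpolation=cv2.INTER_CUBIC)
m=np.vstack([np.hstack([crop(t["p"],210,180,160,120),crop(t["p"],435,180,160,120)]),
 np.hstack([crop(s["p"],340,190,80,60),crop(s["p"],340,320,80,60)])])
cv2.imwrite("pics/m1.png",m[:,:,::-1])
C=cloud("top",t["d"]);C2=cloud("scene",s["d"])
for n,P,p in(("top",C,t["p"]),("scene",C2,s["p"])):
  for c in"yrg":
    k,L,st,ce=cv2.connectedComponentsWithStats(mask(p,c).astype(np.uint8))
    for i in range(1,k):
      if 40<st[i,4]<1500:
        Q=P[L==i];hi=np.percentile(Q[:,2],95);T=Q[Q[:,2]>hi-.006]
        r=cv2.minAreaRect((T[:,:2]*1000).astype(np.float32))
        print(n,c,ce[i].round(),st[i,4],"ztop %.3f zmin %.3f"%(hi,np.percentile(Q[:,2],3)),[np.round(a,1) for a in r])
# rack top, slicer
for(u,v) in[(250,196),(275,192),(276,297),(312,290),(262,225),(508,215),(527,215),(533,250),(500,245),(460,180),(340,315)]:
  print(u,v,C[v,u].round(4))
E
```

```text
top y [230. 110.] 548 ztop 0.099 zmin 0.052 [array([643. , 173.5]), array([358.4,  47.2]), np.float64(31.7)]
top y [138. 161.] 516 ztop 0.211 zmin 0.198 [array([581.7, 233.7]), array([337.6,  33.5]), np.float64(58.0)]
top y [272. 241.] 213 ztop 0.093 zmin 0.084 [array([520.2, 155.8]), array([138.3,  26. ]), np.float64(42.6)]
top y [338. 330.] 410 ztop 0.100 zmin 0.095 [array([433.4,  84.9]), array([90.3, 26. ]), np.float64(2.0)]
top r [435.  93.] 279 ztop 0.191 zmin 0.185 [array([621.5,   9.3]), array([ 26. , 337.7]), np.float64(62.3)]
top r [372. 121.] 1097 ztop 0.102 zmin 0.096 [array([630.3,  49.6]), array([ 61.1, 319. ]), np.float64(76.8)]
top r [262. 207.] 198 ztop 0.092 zmin 0.088 [array([550.5, 162.6]), array([190.8,  22.6]), np.float64(34.4)]
top r [425. 322.] 786 ztop 0.027 zmin 0.015 [array([446. ,   9.6]), array([190.9,  98.7]), np.float64(70.1)]
top g [283. 276.] 166 ztop 0.092 zmin 0.088 [array([500.3, 172.2]), array([34.5, 14.7]), np.float64(16.7)]
scene y [466.  24.] 317 ztop 0.337 zmin 0.175 [array([-707.3,  124.2]), array([20.8, 25.4]), np.float64(26.3)]
scene y [292
[... 1096 characters left out ...]
at64(38.3)]
scene r [381. 276.] 204 ztop 0.090 zmin 0.054 [array([620.1, 206.2]), array([35.4, 15.4]), np.float64(16.6)]
scene r [261. 290.] 801 ztop 0.100 zmin 0.084 [array([1025.7,  179. ]), array([684.2,  60.3]), np.float64(30.9)]
scene g [382. 234.] 69 ztop 0.091 zmin 0.087 [array([504.1, 172.3]), array([32.5, 13. ]), np.float64(17.4)]
250 196 [0.6428 0.2334 0.0448]
275 192 [0.6492 0.1894 0.0441]
276 297 [0.4658 0.1889 0.0433]
312 290 [ 0.4765  0.1286 -0.0026]
262 225 [0.5911 0.2126 0.0435]
508 215 [ 0.5878 -0.1854  0.1197]
527 215 [ 0.587  -0.2144  0.1211]
533 250 [ 0.5338 -0.231   0.0972]
500 245 [ 0.5436 -0.1817  0.0895]
460 180 [ 0.6595 -0.131   0.0623]
340 315 [0.4361 0.0811 0.0905]
```

View pics/m1.png

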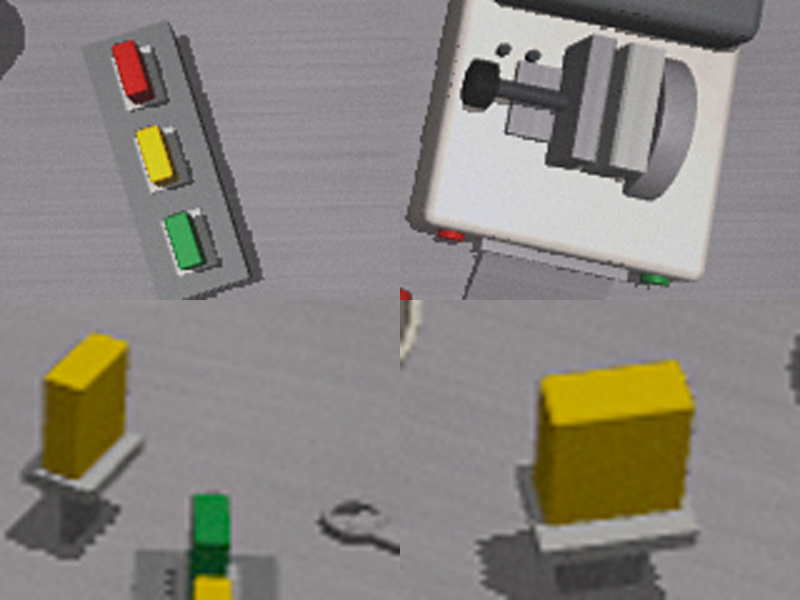

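The counter yellows stand taller (top about 100 mm, flange about 48 mm up on longer tongues) and have larger handles, so they are the wrong size. The rack yellow at (271,242) has its top at 91 mm = 45+46 and matches red and green, so it is the one meant. In the slicer, the fence is the plate on the knob side (508,215) and the fixed plate is at (527,215). So slicer +y points roughly along world +y.

Next I'll look from near with the wrist camera.

```bash
cat >> h.py <<'E'
from scipy.spatial.transform import Rotation as Ro
def down(yaw):  # jaw axis (tool y) along the body's y, body yaw given
    x=np.array([0,0,-1.]);y=np.array([-np.sin(yaw),np.cos(yaw),0]);
    return Ro.from_matrix(np.stack([x,y,np.cross(x,y)],1)).as_euler("xyz")
def snap(n,tag):
    c=get_calibration(n);p,d=get_image(n);np.savez(tag+".npz",p=p,d=d,K=c["intrinsics"],T=c["world_from_camera"])
    cv2.imwrite(f"pics/{tag}.png",p[:,:,::-1]);return p,d,c
E
python3 - <<'E'
from h import *
t=np.load("top.npz");C=cloud("top",t["d"])
M=(C[...,2]>.112)&(C[...,2]<.128);M[:, :480]=0;M[:,570:]=0;M[:185]=0;M[265:]=0
k,L,st,ce=cv2.connectedComponentsWithStats(M.astype(np.uint8))
for i in range(1,k):
  if st[i,4]>60: print(st[i],[np.round(a,1) for a in cv2.minAreaRect((C[L==i][:,:2]*1000).astype(np.float32))],C[L==i].mean(0).round(4))
M=(np.abs(C[...,2]-.0445)<.006);M[:, :240]=0;M[:,320:]=0;M[:185]=0;M[305:]=0
k,L,st,ce=cv2.connectedComponentsWithStats(M.astype(np.uint8));i=1+st[1:,4].argmax()
print("rack",[np.round(a,1) for a in cv2.minAreaRect((C[L==i][:,:2]*1000).astype(np.float32))])
a=np.radians(-8)
for o in(down(a),down(a+np.pi)): print(inverse_kinematics([.575,-.2,.27],o))
E
```

```text
[502 193  20  52 592] [array([ 582.3, -192. ]), array([17.7, 80.6]), np.float64(76.7)] [ 0.5816 -0.1906  0.1192]
[517 197  25  52 821] [array([ 575.7, -218.7]), array([23.8, 80.6]), np.float64(76.4)] [ 0.5752 -0.2175  0.1194]
rack [array([557.6, 189.4]), array([190.2,  64. ]), np.float64(16.9)]
[-0.46420685  0.14959155  1.4949353   0.          1.49706581 -1.89537683]
[-0.46420685  0.14959155  1.4949353   0.          1.49706581  1.24621582]<sys>:0: UserWarning: Gimbal lock detected. Setting third angle to zero since it is not possible to uniquely determine all angles.
```

```bash
python3 - 2>/dev/null <<'E'
from h import *
movep([.5785,-.207,.27],down(-.234+np.pi))
p,d,c=snap("wrist","w1");print(observe()["time_s"],observe()["eef_pos"],c["world_from_camera"].round(4),c["intrinsics"].round(1))
print((c["world_from_camera"][:3,:3].T@(np.array([.5785,-.207,.12])-c["world_from_camera"][:3,3])).round(3))
E
```

```text
2.0083 [ 0.57811441 -0.20787827  0.26975527] [[-2.339e-01 -9.325e-01 -2.752e-01  6.487e-01]
 [-9.723e-01  2.245e-01  6.570e-02 -2.242e-01]
 [ 6.000e-04  2.829e-01 -9.591e-01  4.346e-01]
 [ 0.000e+00  0.000e+00  0.000e+00  1.000e+00]] [[330.4   0.  328.4]
 [  0.  330.4 242.8]
 [  0.    0.    1. ]]
[-0.    -0.02   0.322]
```

View pics/w1.png

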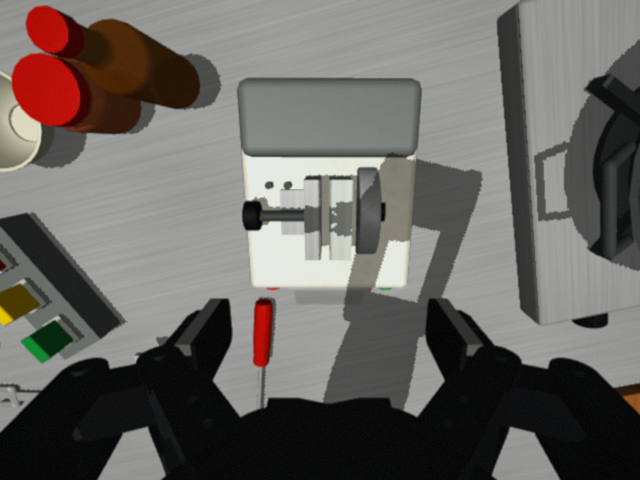

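The slicer is centred in the view and the gap runs vertically at u≈321–331, v 177–258. I'll measure the edges from the intensity and depth profile.

```bash
python3 - 2>/dev/null <<'E'
from h import *
w=np.load("w1.npz");cal=dict(intrinsics=w["K"],world_from_camera=w["T"])
C=cloud("wrist",w["d"],cal);g=w["p"].mean(2)
for v in(190,205,235,245): print(v,g[v,300:360].astype(int).tolist());print([int(x*1000) for x in C[v,300:360,2]])
M=(C[...,2]>.114)&(C[...,2]<.126);M[:,:295]=0;M[:,358:]=0;M[:165]=0;M[270:]=0
k,L,st,ce=cv2.connectedComponentsWithStats(M.astype(np.uint8))
for i in range(1,k):
  if st[i,4]>60: print(st[i],[np.round(a,1) for a in cv2.minAreaRect((C[L==i][:,:2]*1000).astype(np.float32))])
E
```

```text
190 [177, 174, 174, 183, 190, 193, 197, 197, 196, 192, 192, 194, 195, 197, 200, 201, 198, 190, 155, 112, 85, 93, 118, 122, 121, 122, 124, 126, 127, 140, 162, 187, 206, 212, 211, 210, 206, 209, 211, 211, 210, 208, 208, 207, 208, 210, 209, 212, 215, 216, 212, 205, 179, 139, 123, 120, 97, 63, 59, 84]
[75, 78, 77, 77, 120, 119, 120, 119, 120, 121, 119, 120, 122, 120, 120, 120, 119, 120, 121, 119, 119, 79, 72, 71, 70, 71, 72, 70, 70, 118, 120, 118, 120, 120, 120, 120, 119, 120, 120, 121, 121, 120, 119, 120, 120, 119, 121, 121, 121, 121, 120, 120, 120, 72, 69, 71, 71, 79, 91, 100]
205 [197, 195, 195, 194, 177, 146, 138, 139, 152, 176, 181, 181, 187, 194, 197, 198, 195, 183, 148, 112, 86, 88, 117, 123, 125, 124, 125, 128, 129, 138, 155, 186, 206, 208, 210, 201, 162, 116, 105, 104, 103, 103, 103, 105, 106, 105, 107, 109, 109, 109, 109, 112, 117, 127, 129, 117, 81, 46, 40, 48]
[78, 77, 76, 77, 119, 120, 121, 119, 119, 119, 120, 120, 120, 120, 120, 119, 120, 121, 121, 119, 118, 83, 71, 71, 70, 72, 70, 71, 72, 118, 118, 121, 120, 119, 120, 121, 120, 120, 120, 121, 118, 120, 120, 121, 119, 120, 
[... 705 characters left out ...]
4, 175, 181, 183, 187, 186, 177, 155, 122, 102, 99, 138, 148, 147, 149, 166, 196, 189, 151, 154, 180, 197, 201, 204, 203, 204, 204, 201, 201, 198, 198, 198, 199, 201, 204, 206, 208, 207, 207, 197, 169, 151, 147, 137, 97, 56, 45, 53, 67]
[71, 71, 72, 71, 71, 121, 121, 121, 121, 120, 118, 120, 119, 121, 120, 121, 120, 119, 120, 119, 119, 93, 72, 72, 71, 71, 71, 69, 71, 118, 119, 120, 121, 120, 120, 120, 121, 118, 121, 121, 120, 120, 122, 120, 119, 122, 120, 120, 119, 120, 120, 120, 70, 71, 71, 72, 84, 96, 101, 100]
[ 303  179   18   81 1351] [array([ 584. , -192.5]), array([16. , 79.6]), np.float64(76.4)]
[ 329  179   24   81 1870] [array([ 577.4, -219.2]), array([22., 80.]), np.float64(76.5)]
```

```bash
python3 - 2>/dev/null <<'E'
from h import *
w=np.load("w1.npz")
cv2.imwrite("pics/w1c.png",cv2.resize(w["p"][160:280,260:420],(800,600),interpolation=cv2.INTER_CUBIC)[:,:,::-1])
E
```

```text
(no output)
```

View pics/w1c.png

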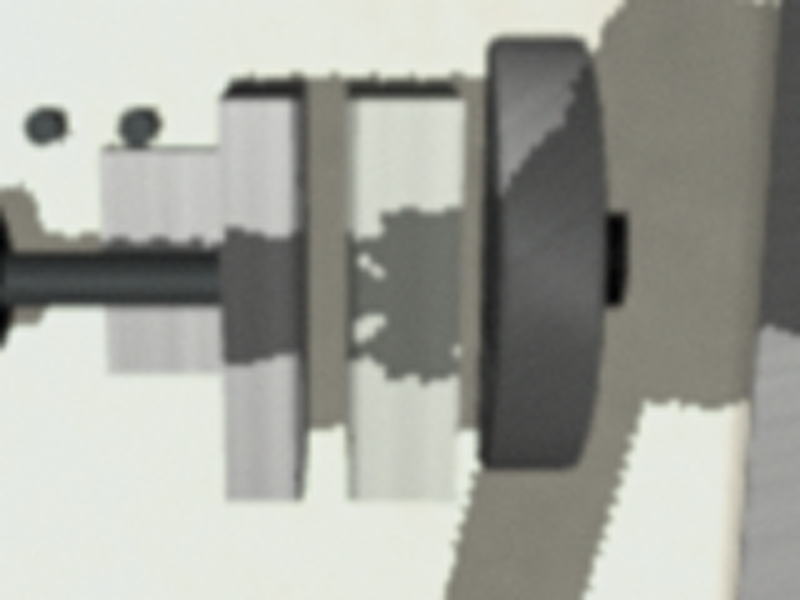

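```bash
python3 - 2>/dev/null <<'E'
from h import *
print(observe()["eef_pos"])
ry=np.radians(16.7)
movep([.56,.189,.25],down(ry+np.pi))
s=observe();p,d,c=snap("wrist","w2");print(s["time_s"],s["eef_pos"],s["q"].round(3),s["ft_force"].round(2))
C=cloud("wrist",d,c)
def rect(M): return [np.round(a,1) for a in cv2.minAreaRect((C[M][:,:2]*1000).astype(np.float32))]
M=(np.abs(C[...,2]-.045)<.004)&(np.hypot(C[...,0]-.56,C[...,1]-.189)<.12)
k,L,st,ce=cv2.connectedComponentsWithStats(M.astype(np.uint8));i=1+st[1:,4].argmax();print("rack",rect(L==i),st[i],C[L==i][:,2].mean())
for col in"ryg":
  k,L,st,ce=cv2.connectedComponentsWithStats((mask(p,col)&(np.abs(C[...,2]-.091)<.005)&(np.hypot(C[...,0]-.56,C[...,1]-.189)<.12)).astype(np.uint8))
  i=1+st[1:,4].argmax();print(col,rect(L==i),st[i],C[L==i][:,2].mean())
E
```

```text
[ 0.57811441 -0.20787827  0.26975527]
3.4833 [0.56047074 0.1879375  0.25008354] [ 0.19   0.116  1.569 -0.     1.457  1.471] [ 0.09  0.14 -0.23]
rack [array([559.4, 189.6]), array([190. ,  64.1]), np.float64(16.9)] [ 296  124   61  166 6405] 0.04556159246916617
r [array([616.4, 206.4]), array([33.4, 14.5]), np.float64(16.5)] [319 142  16  37 589] 0.0914601774125395
y [array([559.2, 190.6]), array([36.5, 15.3]), np.float64(16.7)] [318 203  16  36 552] 0.09133949511868067
g [array([502.7, 172.9]), array([34.4, 13.9]), np.float64(16.6)] [320 261  14  31 420] 0.09148602073919318
```

The rack centre is (559.4, 189.6) at 16.8° yaw, and the yellow handle measures 36.5×15.3 at z = 91, as listed. Next I'll grip thin, bring it over the gap and check the alignment.

```bash
cat >> h.py <<'E'
RY=np.radians(16.75);RC=np.array([.5594,.1896]);SY=np.radians(-13.4)
MOUTH=np.array([.5806,-.2043]);ZT=.120
def st(): 
    s=observe();return s["time_s"],s["eef_pos"],s["ft_force"]
def fine(p,feed=.1,n=2):   # line with correction of the arm's standing error
    p=np.asarray(p,float);off=np.zeros(3)
    for _ in range(n):
        move_l(p+off,feed=feed);off+=p-observe()["eef_pos"]
    return off
def pocket(k): return RC+60e-3*k*np.array([np.cos(RY),np.sin(RY)])
def pick(xy):
    gripper_to(.045)
    movep([*xy,.17],down(RY+np.pi));off=fine([*xy,.13])
    move_l(np.array([*xy,.057])+off,feed=.12,max_force=10)
    gripper_to(0.0,f_grip=40);hold(.15)
    z=observe()["eef_pos"][2]-.045
    print("grip",observe()["opening"],"dz",z,st())
    move_l([*xy,.15],feed=.25);move_l([*xy,.26],feed=.35);return z
E
python3 - 2>/dev/null <<'E'
from h import *
z=pick([.5592,.1902])
movep([*MOUTH,.26],down(SY+np.pi))
off=fine([*MOUTH,.19+z-.011],feed=.15)
print(z,off,st());snap("wrist","w3")
w=np.load("w3.npz");cv2.imwrite("pics/w3c.png",cv2.resize(w["p"][160:400,200:460],(780,720))[:600,:,::-1])
E
```

```text
grip 0.014559608624892416 dz 0.012459816381271721 (6.5, array([0.559638  , 0.19044016, 0.05745982]), array([-0.69547639,  0.99830075,  5.71610291]))
0.012459816381271721 [-0.00065941  0.00032392 -0.00136707] (9.8167, array([ 0.58077903, -0.20501805,  0.19217947]), array([-0.64767892, -0.13993053, -0.14980968]))
```

View pics/w3c.png

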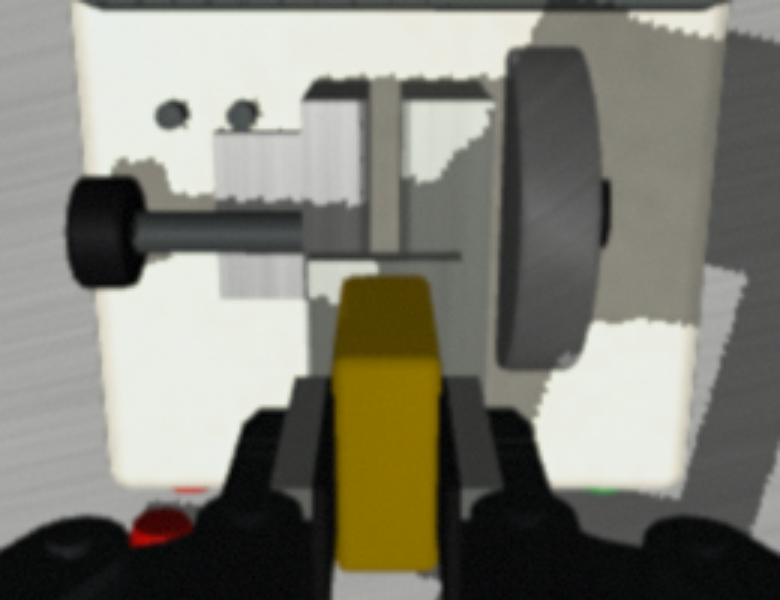

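The handle centre (crop u≈386) lines up with the gap centre (crop u 371–401), and the leaf is upright. I'll lower it gently with a force stop.

```bash
cat >> h.py <<'E'
def probe(z,off,bottom=-.004,f=6,xy=MOUTH):
    move_l(np.array([*xy,.12+.028+.004+z])+off,feed=.1)
    f0=observe()["ft_force"]
    hit=move_l(np.array([*xy,.12+z+bottom])+off,feed=.025,max_force=f)
    hold(.1);s=observe();h=s["eef_pos"][2]-z-.12
    print("hit",hit,"leaf z %.1f mm"%(h*1e3),"xy",s["eef_pos"][:2],"dF",(s["ft_force"]-f0).round(2),s["torque"].round(2),"t",s["time_s"]);return h
E
python3 - 2>/dev/null <<'E'
from h import *
z=.01246;off=np.array([-.0008,.001,-.0014])
probe(z,off)
E
```

```text
hit True leaf z 0.0 mm xy [ 0.57983255 -0.2031773 ] dF [1.2  1.81 6.95] [ 0.01  0.   -0.  ] t 11.5
```

Thin went home (leaf z 0.0 mm). While it's in the gap I'll lift it 8 mm and feel lightly (3 N) for each wall, to centre the tighter mid leaf.

```bash
python3 - 2>/dev/null <<'E'
from h import *
z=.01246;yh=np.array([-np.sin(SY),np.cos(SY),0])
p=np.array([.5801,-.2038,.128+z]);move_l(p,feed=.05);hold(.3)
s=observe();print((s["eef_pos"]-p)*1e3,s["ft_force"].round(2),s["eef_pos"]@yh)
for sg in(1,-1):
    h=move_l(p+sg*.004*yh,feed=.008,max_force=3);s=observe()
    print(sg,h,"y=%.2f"%(s["eef_pos"]@yh*1e3),(s["ft_force"]@yh).round(2),s["time_s"])
    move_l(p,feed=.02);hold(.15);print("back %.2f"%(observe()["eef_pos"]@yh*1e3),(observe()["ft_force"]@yh).round(2))
E
```

```text
[-0.2052251   0.09152205 -0.35779616] [-0.13 -0.4  -1.82] -0.06377329520271105
1 True y=-62.78 -1.63 12.4833
back -63.68 0.26
-1 True y=-66.48 0.31 13.3583
back -63.80 0.15
```

```bash
cat >> h.py <<'E'
MOUTH=np.array([.5805,-.2046])
def out():
    p=observe()["eef_pos"];move_l([*MOUTH,p[2]+.006],feed=.04);move_l([*MOUTH,.18],feed=.15);move_l([*MOUTH,.26],feed=.35)
def put(xy,z):
    movep([*xy,.2],down(RY+np.pi));move_l([*xy,.045+.028+.006+z],feed=.2);hold(.1)
    h=move_l([*xy,.045+z-.003],feed=.06,max_force=6)
    print("put",h,"leaf z %.1f"%((observe()["eef_pos"][2]-z-.045)*1e3),st())
    gripper_to(.045);move_l([*xy,.15],feed=.3);print("left",st()[0])
def carry(z):
    movep([*MOUTH,.24],down(SY+np.pi));move_l([*MOUTH,.12+.028+.012+z],feed=.2);hold(.25)
    e=observe()["eef_pos"];print("over",(e[:2]-MOUTH)*1e3,e[2])
def pick(xy):
    gripper_to(.045)
    movep([*xy,.15],down(RY+np.pi));move_l([*xy,.057],feed=.12,max_force=10)
    gripper_to(0.0,f_grip=40);hold(.2)
    s=observe();z=s["eef_pos"][2]-.045
    print("grip",s["opening"],"dz",z,s["eef_pos"],s["time_s"])
    move_l([*xy,.15],feed=.25);move_l([*xy,.24],feed=.35);return z
E
python3 - 2>/dev/null <<'E'
from h import *
out();put([.5592,.1902],.01246);snap("top","t2")
z=pick([.5024,.1727]);carry(z)
h=probe(z,np.zeros(3))
snap("wrist","w4");snap("scene","s4");print(observe()["opening"])
E
```

```text
put True leaf z -0.3 (17.6917, array([0.55846576, 0.19035774, 0.05712994]), array([0.68123386, 0.59249605, 2.27301526]))
left 18.55
grip 0.01517060780764273 dz 0.013104845231428845 [0.50332471 0.17277263 0.05810485] 20.6583
over [ 1.09305678 -0.37823896] 0.1751465613142825
hit True leaf z 0.0 mm xy [ 0.58064519 -0.2043705 ] dF [ 0.83 -1.03  6.6 ] [0.08 0.05 0.06] t 25.2667
0.014950098545115338
```

Mid also goes fully home (0.0 mm). I'll return it and try thick.

```bash
python3 - 2>/dev/null <<'E'
from h import *
out();put([.5024,.1727],.0131)
z=pick([.6164,.2067]);carry(z);snap("wrist","w5")
h=probe(z,np.zeros(3));snap("wrist","w6")
E
```

```text
put True leaf z -0.4 (29.3, array([0.50193946, 0.17242492, 0.05771411]), array([ 0.11406512, -0.70570158,  3.93588609]))
left 30.1583
grip 0.014722752596995443 dz 0.013293857677972767 [0.61739249 0.20678056 0.05829386] 32.4167
over [ 1.07400496 -0.41890356] 0.17528445563411374
hit True leaf z 26.2 mm xy [ 0.5809007  -0.20437478] dF [ 0.26 -0.15  7.51] [0.05 0.1  0.04] t 36.55
```

Thick binds: it stopped at leaf z 26.2 mm (tip 1.8 mm below the mouth) under 7.5 N. I'll return it to its pocket and fit mid for good.

```bash
python3 - 2>/dev/null <<'E'
from h import *
out();put([.6164,.2067],.0133)
z=pick([.5022,.1726]);carry(z)
h=probe(z,np.zeros(3))
if abs(h)<.0015:
    p=observe()["eef_pos"];move_l([*MOUTH,.12+z+.0005],feed=.02);hold(.1)
    gripper_to(.045);move_l([*MOUTH,.25],feed=.2);print(st())
    movep([.45,-.25,.3],down(SY+np.pi));hold(.3);print(st())
    snap("scene","s7");snap("top","t7")
    s=np.load("s7.npz")["p"];t=np.load("t7.npz")["p"]
    r=lambda a:cv2.resize(a,(400,300),interpolation=cv2.INTER_CUBIC)
    m=np.vstack([np.hstack([r(s[190:310,140:300]),r(s[215:320,330:470])]),np.hstack([r(t[180:300,435:595]),r(t)])])
    cv2.imwrite("pics/m7.png",m[:,:,::-1])
E
```

```text
put True leaf z -0.2 (40.4417, array([0.6158415 , 0.20637302, 0.05805624]), array([-0.14600104, -1.27820254,  3.59195615]))
left 41.3
grip 0.014702759665080759 dz 0.013098358729359223 [0.50312121 0.1728746  0.05809836] 43.5583
over [ 1.08205096 -0.38603336] 0.17512809541313096
hit True leaf z 0.1 mm xy [ 0.58070081 -0.20426751] dF [-1.13 -0.38  5.99] [ 0.01  0.12 -0.01] t 48.1667
(49.65, array([ 0.57992449, -0.20431216,  0.24866002]), array([ 0.1403159 ,  0.37611243, -0.21915492]))
(50.5917, array([ 0.45049211, -0.24946503,  0.29908685]), array([ 0.47423043,  0.06877137, -0.09019505]))
```

View pics/m7.png

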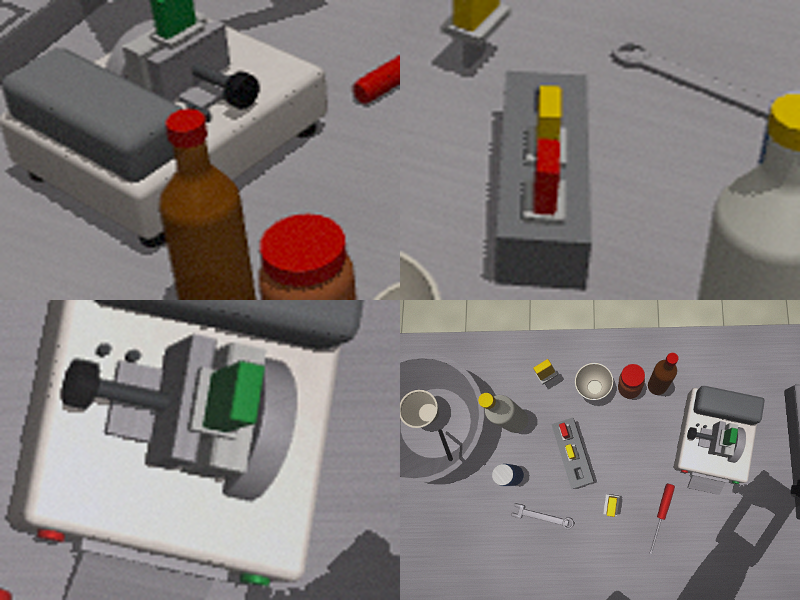

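Green stands in the gap with its flange across both plates, and red and yellow stand upright in the rack. Nothing else has moved. I'll check the heights once and hand in.

```bash
python3 - 2>/dev/null <<'E'
from h import *
t=np.load("t7.npz");C=cloud("top",t["d"]);p=t["p"]
for c,xy,z in(("g",MOUTH,.166),("r",pocket(1),.091),("y",pocket(0),.091)):
    M=mask(p,c)&(np.hypot(C[...,0]-xy[0],C[...,1]-xy[1])<.035)&(np.abs(C[...,2]-z)<.01);Q=C[M];print(c,Q.mean(0).round(4),"want z",z,len(Q),
      "spread",Q[:,2].std().round(4))
print(st()[0]);job_done()
E
```

```text
g [ 0.577  -0.2029  0.1659] want z 0.166 228 spread 0.0011
r [0.6136 0.2063 0.0904] want z 0.091 195 spread 0.0013
y [0.5561 0.1898 0.0904] want z 0.091 203 spread 0.0015
50.6917
the job is handed in; nothing more can be done
```

I handed the job in at 50.7 s with the mid (green) leaf left fully home in the gap. The thin (yellow) and thick (red) leaves are standing upright in their rack pockets.

| Leaf | Result | Leaf height above the plates | Push when it stopped |
|---|---|---|---|
| Thin (yellow) | went fully home | 0.0 mm | about 7 N |
| Mid (green) | went fully home, on the trial and again at the end | 0.0 and 0.1 mm | 6–7 N |
| Thick (red) | bound on the mouth | 26.2 mm (tip 1.8 mm below the mouth) | 7.5 N |

- **Yellow leaf:** there were three in the scene. I used the one in the rack, because the two on the counter stood taller and were too big.
- **Extra step:** with the thin leaf in the gap I touched each wall at about 3 N to centre the next leaf. This was not in your instructions.
- **Last checks:** the green handle top was at 165.9 mm (166 expected). The red and yellow tops were at 90.4 mm (91 expected). In the last pictures the other things on the counter looked unmoved and the gripper was clear. I did not measure whether the fence had shifted.
- **Disagreement:** none of the checks failed. The top camera put the leaves up to about 4 mm from where the wrist camera and the arm had them, beyond its 2 mm calibration. I relied on the wrist camera and the arm.

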